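# Clamp a brass blank in the marking fixture

### The arm

A 6-joint arm with a two-finger parallel gripper is mounted at the origin on the work surface. World frame = base frame: x ahead of the robot, y to its left, z up, the work surface at z = 0. Lengths are in m, angles in rad, forces in N, time in s.
With the tool pointing down it reaches from about 0.35 to 0.975 m from the base axis. Payload 4.9 kg.
Tool frame: the origin (TCP) lies at the very end of the fingers, on their centre line; the grasp point (between the pads) lies 19 mm behind it; z points along the fingers, y is the line along which they close (so a half turn about z gives the same grasp; the last joint's range is limited). The gripper opens to 85 mm and grips with 20 to 120 N. Pads are 22 mm wide; open, the fingers measure 114 mm over their backs; the gripper's body (76 mm by 85 mm) begins 54 mm behind the grasp point. The pads swing forward as they close: fully open they stand 13 mm farther back than shut.
Start: joints at [-1.297, 0.053, 1.613, -0, 1.476, -0.119], TCP at [0.239, -0.577, 0.231] pointing down, gripper open.
Joint ranges: [-3.01, 3.01], [-1.01, 2.22], [0.06, 2.58], [-1.02, 4.17], [0.09, 2.62], [-3.14, 3.14]. Speed limits (rad/s): [2.57, 2.57, 3.14, 3.14, 3.14, 3.14].

### API

Orientations are given as a rotation vector (axis times angle).
In Python, from station import get_obs, get_image, get_calibration, finish_job gives the robot as it stands.
- The arm moves only by the tool servo_tool, never from a script. Its argument "increments" is a list of rows, each a list of 5 numbers: the opening, from 0 (shut) to 1 (fully open), then the shift along the tool's x, y, z in mm, then the turn about the tool's z in degrees. In form: [[jaw, tx, ty, tz, spin], ...]. A call has 1 to 12 rows; each row shifts and turns the commanded pose from where the row before left it, along the tool's axes as they then stand; what a row does not reach is not made up. A row lasts 1/8 s, in which the tool goes at most 62.5 mm and 10.7 degrees, less where a joint would pass 70% of its speed; a pose out of reach is approached as far as the arm can. A call is refused whole if a number of a shift passes 62.5 or a number of a turn 10.7, either way. A call with a gripper value outside its range is refused whole. The fingers move at their own pace and stop on an object; "force" is the grip in N (left out, the last holds). Time passes only in rows, so rows that do not move let the fingers close. It gives the time, the measured TCP pose, the force, the opening and the grip force at its end, in the units of the state.
- get_obs(): the state, without advancing time (a new reading comes with each control period).
- get_image(name): name is "scene" or "top" or "wrist"; returns the picture (420x560x3 uint8, red, green, blue); there is no depth.
- get_calibration(name): a dict with "fx", "fy", "cx", "cy" (pixels), "dist_coeffs" ([k1, k2, p1, p2, k3] as OpenCV has them; the pictures are not rectified), "R" (3x3) and "t" (3): a world point X has camera coordinates R X + t; the wrist camera has in their place "mount" (4x4, takes a point from camera to tool coordinates, whose origin is the TCP and whose axes are the flange's). Camera axes: x right, y down, z forward; pixel columns grow to the right and rows downward; lengths in m; the calibration is good to about 2 mm. A picture is of the moment at which its call begins: read the wrist's pose just before it. get_calibration takes no time and is no camera call.
- finish_job(): hands the job in; it is judged then, once.
The state is a dict: "t": time; "q": joint angles; "dq": joint speeds; "effort": joint torques, N m; "tool_pos": TCP position; "tool_rot": TCP orientation; "contact_force": force on the tool from outside, world axes, zero at the start; "wrist_torque": the same for the moment, N m; "opening": finger opening in m; "grip_force": force on a finger pad.
Only numpy, scipy, OpenCV 4.12 (cv2) and the standard library are available. Lean on these libraries where they do the work, as an engineer would, in place of code of your own. Each camera call takes 0.05 s, during which the arm holds its last target. There are 200 camera calls.

### The job

Swing the toggle clamp of the marking fixture right open and load the brass blank from the stock rack: flat on the anvil, bright face up, snug against all three locating pins. Then shut the clamp fully (red handle upright) so that its rubber tip holds the blank down, and let go. Do not disturb the other blanks or the things lying about on the bench.

Things in the scene. Friction and masses are not known exactly. Their poses are not given: they have to be found in the camera images.
- brass: TARGET: 120 x 40 x 10 mm plate, 0.4 kg, bright yellow brass with one black 40 x 120 face (its back). Origin at its centre; x = length, y = out of the bright face, z = its 40 mm width. It stands on edge in one of the rack's grooves, z up, its bright face looking along the rack's +y (roughly away from the robot). Either end may go first
- copper: bystander: blank like the brass one but with a bright face of red-brown copper, on edge in another groove; same size and axes
- aluminium_blank: bystander: blank like the brass one but with a bright face of pale silver aluminium, on edge in another groove; same size and axes
- steel_blank: bystander: blank like the brass one but with a bright face of dark blue-grey steel, on edge in another groove; same size and axes
- stock_rack: fixed grooved block of pale wood, 156 mm (x, roughly to the robot's right) by 190 mm (y, roughly away from the robot), origin under its centre. Grooves along x at y = -67.5, -22.5, 22.5, 67.5 mm, 12.5 mm wide, floor 8 mm and ribs 23 mm above the bench; end cheeks at x = +-74 mm, 32 mm high. Blanks stand from 8 to 48 mm high, 35 mm free between them
- pad: fixed thin green-grey leather pad, 150 mm (x) by 130 mm (y), 3 mm thick, between rack and fixture; origin under its centre. Clear space where a blank can be laid down and taken again
- fixture: fixed marking fixture; origin under the nest's centre on the bench, x towards the clamp (roughly the robot's left), z up. Base plate 12 mm thick, x -48 to 170 mm, y +-80 mm. On it a steel anvil, x -32 to 34 mm, y +-72 mm, top 30 mm above the bench, with three dowel pins; behind it the toggle clamp, its aluminium bracket (35 mm wide, 73 mm high) from x = 79 to 158 mm
- nest (a point): centre of the seat on the anvil's top, axes as the fixture. A blank lying flat and touching all three pins has its centre at x = 0, y = 0, z = 5 mm here, its length along y. Pins: 8 mm thick, 7 mm high, centred at (x, y) = (24, 45), (24, -45) for the long side and (0, 64) mm for the end
- clamp_arm: the clamp's arm, origin on its hinge at x = 90, z = 62 mm of the fixture (hinge axis = fixture's y). Two bars reach 90 mm (101 with the end) along its -x to the spindle. Level over the nest when shut, 98 degrees up when open, its top 165 mm above the bench: then all of it stays beyond x = 70 mm of the fixture. With the handle under about 1.3 rad it is in the way above the nest
- clamp_pad: the arm's spindle with a black rubber tip 20 mm across, sprung with up to 8 mm travel; its origin is on the arm's hinge, the tip's face at x = -90, z = -27 mm from it. Shut on a blank it presses with about 6 N on the blank's middle
- clamp_handle (a joint): handle angle: 0 = upright, clamp shut (end stop), growing as it swings back, away from the nest (fixture's +x), to 1.4 rad = 10 degrees above level, clamp wide open. A linkage moves the arm with it. The tip meets a blank at about 0.15 rad; the last bit goes to dead centre, so a shut clamp stays shut. Stiff hinge: it stays where it is left, 2 to 8 N at the grip move it
- handle_grip (a point): middle of the red moulded handle grip: 76 mm long, flat sides 20 mm apart along the fixture's y, 27 mm wide in the plane of swing; 92 mm from the hinge along the handle, which ends 38 mm beyond this point
- handle_hinge (a point): point on the handle's hinge axis (the fixture's y), at x = 140, z = 59 mm of the fixture. At joint value h the grip's middle lies from here 92 mm x sin(h) along the fixture's x and 92 mm x cos(h) up
- loupe: bystander: magnifier on a heavy round foot (72 mm across) close to the fixture's -y end, 180 mm tall, lens held out to the foot's own -y by 90 mm. Origin under the foot's centre
- hammer: bystander: chasing hammer with dark wooden handle, 240 mm long, lying between robot and rack; x along the handle
- marker: bystander: marker pen, 127 mm long (x), 15 mm thick, lying between robot and pad
- notebook: bystander: yellow notebook, 154 x 108 x 14 mm, lying at the robot's left
- punch_block: bystander: round dark wooden block, 68 mm across and 85 mm high, with punches standing in it up to 145 mm high, beyond the pad. Origin under its centre
Not all that is in view belongs to the job. What is shaped like the brass but purple or turquoise is not meant.

How it is judged:
By the outcome, as a careful person would: the job done as asked, in the order asked, and still so for the second after the job is handed in, with the robot touching nothing.
It also fails if it takes over 72 s, if anything falls off the work surface, if the arm or the gripper's body presses on something with over 40 N, if the wrist force passes 120 N, or if a joint passes its speed limit or range.

## Working session

There is one attempt and no reset: what is moved stays moved. The work goes in short steps, Python scripts to look and compute and a tool call to move; the robot and the scene stay as the last step left them, time stands still between calls to the robot, and variables do not carry over. Pictures are saved under pics/ and viewed, at most 10 in all, crops included, and the job is handed in when it is done.

Besides the shell and the picture viewer there is one more tool, called after "Call:" by a JSON object that holds its "fn" and its "kwargs", one argument or row to a line. servo_tool: Moves the arm, as the interface text tells. Its arguments: {"type":"object","properties":{"increments":{"type":"array"},"force":{"type":"number"}},"required":["increments"]}

```bash
mkdir -p pics; ls; cat > h.py <<'E'
import numpy as np, cv2
from scipy.spatial.transform import Rotation as Rot
from station import *
def cam(n,obs=None):
    c=get_calibration(n);K=np.array([[c['fx'],0,c['cx']],[0,c['fy'],c['cy']],[0,0,1.]]);d=np.array(c['dist_coeffs'],float)
    if 'R' in c: R=np.array(c['R']);t=np.array(c['t'])
    else:
        o=obs or get_obs();T=np.eye(4);T[:3,:3]=Rot.from_rotvec(o['tool_rot']).as_matrix();T[:3,3]=o['tool_pos']
        M=np.linalg.inv(T@np.array(c['mount']));R=M[:3,:3];t=M[:3,3]
    return K,d,R,t
def ray(C,uv):
    K,d,R,t=C;p=cv2.undistortPoints(np.array(uv,float).reshape(-1,1,2),K,d).reshape(-1,2)
    return -R.T@t, np.c_[p,np.ones(len(p))]@R
def onz(C,uv,z):
    o,v=ray(C,uv);return o+v*((z-o[2])/v[:,2])[:,None]
def proj(C,X):
    K,d,R,t=C;return cv2.projectPoints(np.array(X,float).reshape(-1,3),cv2.Rodrigues(R)[0],t,K,d)[0].reshape(-1,2)
def save(n,im): cv2.imwrite('pics/'+n+'.png',im[:,:,::-1])
E
python3 - <<'E'
from h import *
for n in('scene','top'):
    im=get_image(n);np.save(n,im);save(n+'0',cv2.resize(im,(800,600),interpolation=cv2.INTER_CUBIC))
    K,d,R,t=cam(n);print(n,K[0,0],-R.T@t,R[2],d)
print(get_obs()); print(get_calibration('wrist'))
E
```

```text
pics
scene 419.4252697723935 [ 1.32757693 -0.32767023  0.91938835] [-0.6983535   0.24286135 -0.67329098] [0.03389705 0.         0.         0.         0.        ]
top 438.38664821079595 [ 0.34587256 -0.0272293   1.33612477] [ 0.11614351  0.00184185 -0.99323074] [-0.12967389  0.          0.          0.          0.        ]
{'t': 0.1, 'q': array([-1.29699070e+00,  5.32834815e-02,  1.61414762e+00,  4.37874513e-06,
        1.47598905e+00, -1.19008884e-01]), 'dq': array([ 3.17289669e-04, -1.12130712e-03, -3.35938089e-03, -9.39923547e-04,
        4.39992962e-05, -7.57364230e-04]), 'effort': array([-3.38805012e-05, -3.94898343e+01, -3.71366286e+01, -1.36406470e-04,
        3.86374086e-03,  2.75619101e-06]), 'tool_pos': array([ 0.2390887 , -0.57685924,  0.23019593]), 'tool_rot': array([-3.07940525e+00, -6.12715884e-01,  2.15009265e-04]), 'contact_force': array([-0.22351496, -0.25066884,  1.08698576]), 'wrist_torque': array([-0.02937615, -0.00725847,  0.05295687]), 'grip_force': 0.0, 'opening': 0.08525828886537787}
{'fx': 320.9193940593785, 'fy': 320.9193940593785, 'cx': 276.61789631902997, 'cy': 204.73008476864717, 'dist_coeffs': array([-0.07468801,  0.        ,  0.        ,  0.        ,  0.        ]), 'mount': array([[-6.21869250e-04, -9.59722459e-01, -2.80949132e-01,
         7.05596592e-02],
       [ 9.99999806e-01, -6.09492959e-04, -1.31429657e-04,
         5.45631585e-04],
       [-4.51005248e-05, -2.80949160e-01,  9.59722651e-01,
        -1.42531057e-01],
       [ 0.00000000e+00,  0.00000000e+00,  0.00000000e+00,
         1.00000000e+00]])}
```

View pics/top0.png

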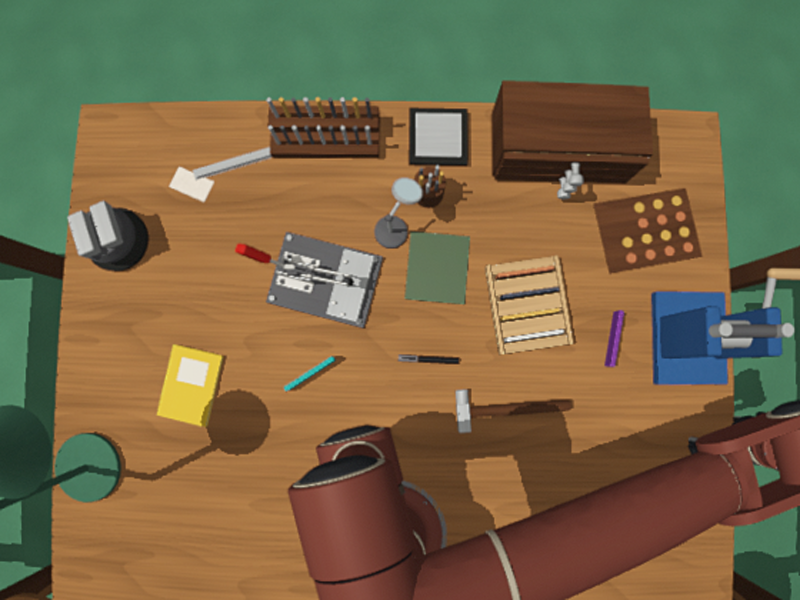

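View pics/scene0.png

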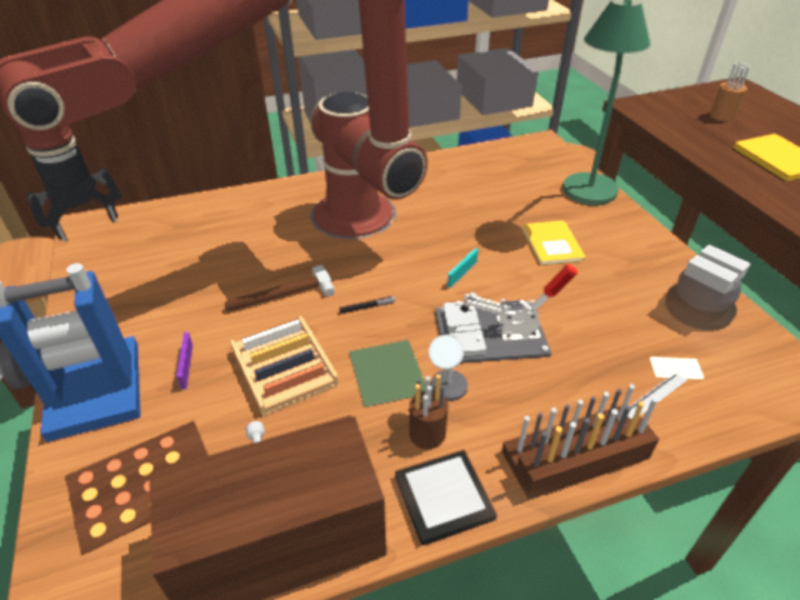

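```bash
python3 - <<'E'
from h import *
top=np.load('top.npy');sc=np.load('scene.npy')
a=cv2.resize(top[155:255,160:290],(800,600),interpolation=cv2.INTER_CUBIC)[:, :]
b=cv2.resize(top[175:250,335:405],None,fx=4,fy=4,interpolation=cv2.INTER_CUBIC)
a=cv2.resize(top[155:240,160:275],None,fx=4.5,fy=4.5,interpolation=cv2.INTER_CUBIC)
W=np.zeros((600,800,3),np.uint8);W[:a.shape[0],:a.shape[1]]=a
W[:300,520:800]=b
c=cv2.resize(sc[180:255,300:410],None,fx=2.7,fy=2.7,interpolation=cv2.INTER_CUBIC);W[390:390+c.shape[0],:c.shape[1]]=c
c=cv2.resize(sc[215:290,155:240],None,fx=3.8,fy=3.8,interpolation=cv2.INTER_CUBIC);W[305:305+c.shape[0],470:470+c.shape[1]]=c
save('crop1',W)
C=cam('top');hsv=cv2.cvtColor(top,cv2.COLOR_RGB2HSV)
# fixture: low saturation blob
def blobs(m,lo,name):
    n,l,s,ce=cv2.connectedComponentsWithStats(m.astype(np.uint8))
    for i in range(1,n):
        if s[i,4]>lo: print(name,s[i],ce[i].round(1))
    return l
H,S,V=hsv[...,0],hsv[...,1],hsv[...,2]
roi=np.zeros(H.shape,bool);roi[150:235,180:275]=1
m=(S<70)&roi; l=blobs(m,100,'fix')
cnt=max(cv2.findContours(m.astype(np.uint8),0,2)[0],key=cv2.contourArea)
q=cv2.approxPolyDP(cv2.convexHull(cnt),4,True).reshape(-1,2);print('fixhull',q.tolist(),onz(C,q,.012).round(4).tolist())
roi=np.zeros(H.shape,bool);roi[170:255,330:410]=1
m=(H>22)&(H<35)&(S>130)&roi; blobs(m,10,'brass')
m=(((H<5)|(H>174))&(S>180)&(V>100)); blobs(m,20,'red')
hs=cv2.cvtColor(sc,cv2.COLOR_RGB2HSV)
m=(((hs[...,0]<4)|(hs[...,0]>174))&(hs[...,1]>190)&(hs[...,2]>140)); blobs(m,20,'redsc')
m=(H>40)&(H<80)&(S<140)&(S>40);m[:160]=0;m[220:]=0;m[:,:270]=0;m[:,340:]=0;blobs(m,100,'pad')
E
```

```text
fix [262 150  13  24 239] [269.1 161.7]
fix [ 186  163   82   66 3642] [226.7 195.4]
fixhull [[200, 163], [267, 180], [254, 228], [186, 210], [189, 182]] [[0.6363, 0.2364, 0.012], [0.5853, 0.0277, 0.012], [0.4374, 0.0644, 0.012], [0.4893, 0.2741, 0.012], [0.5762, 0.2683, 0.012]]
red [165 171  24  13 157] [176.5 176.8]
redsc [382 186  21  21 113] [391.5 194.6]
pad [ 284  163   45   50 1903] [306.  187.2]
```

View pics/crop1.png

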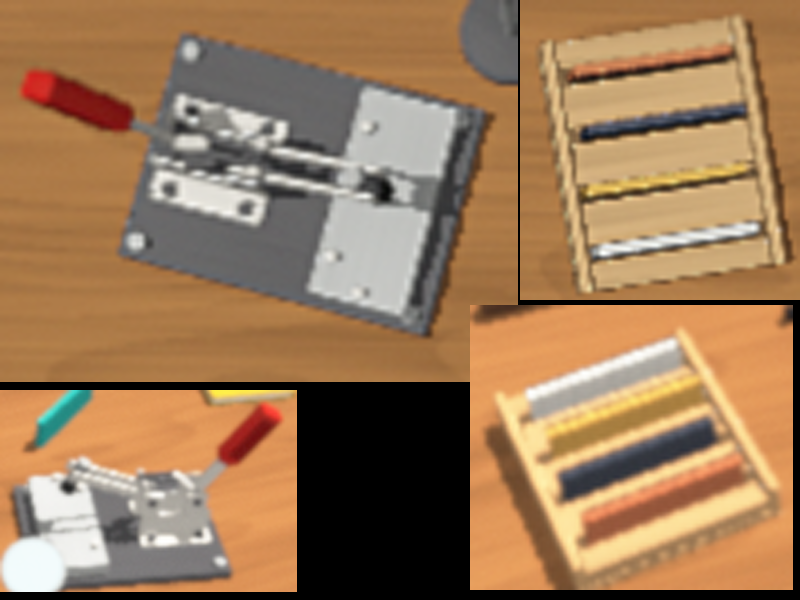

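The candidates in the rack, top view original pixels, are the four blanks at about (372,190) copper, (375,206) steel, (372,220) brass and (375,236) aluminium. The yellow one, third from the far end, is the target. The purple (410,237) and turquoise (215,262) bars are decoys. In the enlarged crop the brass is the yellow plate between the silver and dark-blue ones. The clamp is partly shut: its tip is over the anvil and the handle is leaning back.

```bash
cat >> h.py <<'E'
def tri(A,ua,B,ub):
    (o1,v1),(o2,v2)=ray(A,ua),ray(B,ub);v1=v1[0]/np.linalg.norm(v1[0]);v2=v2[0]/np.linalg.norm(v2[0])
    s=np.linalg.lstsq(np.c_[v1,-v2],o2-o1,rcond=None)[0];p,q=o1+s[0]*v1,o2+s[1]*v2
    return (p+q)/2,np.linalg.norm(p-q)
def toolmove(target,yaw=None):
    """mm in tool axes to target TCP, and spin (deg) so tool y lies along world angle yaw (mod 180); shift is for before the spin"""
    o=get_obs();R=Rot.from_rotvec(o['tool_rot']).as_matrix()
    d=R.T@(np.array(target)-o['tool_pos'])*1000
    s=None
    if yaw is not None:
        a=np.degrees(np.arctan2(R[1,1],R[0,1]));s=-((yaw-a+90)%180-90)
    return d.round(1),s
E
python3 - <<'E'
from h import *
A,B=cam('top'),cam('scene')
print('red',tri(A,[176.5,176.8],B,[391.5,194.6]))
# fixture
c=np.array([.5371,.1507]);f=np.radians(76.2);ex=np.array([np.cos(f),np.sin(f)]);N=c-.061*ex
print('nest',N,'hinge',N+.14*ex)
for h in(.6,.8,1.,1.2):
    X=np.r_[N+(.14+.092*np.sin(h))*ex,.059+.092*np.cos(h)];print(h,X,proj(A,X),proj(B,X))
br=onz(A,[[351.25,223],[392.5,217.5]],.048);print('brass',br,br.mean(0),np.linalg.norm(br[1]-br[0]),np.degrees(np.arctan2(*(br[1]-br[0])[[1,0]])))
cor=np.array([[335+(x-520)/4,175+y/4] for x,y in[(542,42),(742,16),(788,262),(583,292)]])
rk=onz(A,cor,.032);print('rack',rk,rk.mean(0))
print('loupe foot',onz(A,[[273,162]],.01),'lens',onz(A,[[285,133]],.16),'pad',onz(A,[[306,187.2]],.003))
o=get_obs();R=Rot.from_rotvec(o['tool_rot']).as_matrix();print(R.round(3))
E
```

```text
red (array([0.56768594, 0.2746875 , 0.14229234]), np.float64(0.0010446026916149029))
nest [0.52254946 0.09146081] hinge [0.55594414 0.22741961]
0.6 [0.56833527 0.27786722 0.13493088] [[176.19676112 177.13136377]] [[392.33048347 196.42601333]]
0.8 [0.57168658 0.29151132 0.12309702] [[172.52714333 176.69594152]] [[396.37718283 199.22260776]]
1.0 [0.57441029 0.30260029 0.10870781] [[170.02754156 176.65862528]] [[399.31359723 202.69917943]]
1.2 [0.57639781 0.31069204 0.09233691] [[168.76428612 177.00654643]] [[401.04170774 206.69051626]]
brass [[ 0.45346291 -0.22501461  0.048     ]
 [ 0.47133373 -0.34876447  0.048     ]] [ 0.46239832 -0.28688954  0.048     ] 0.1250335747654561 -81.78267651947597
rack [[ 0.56797591 -0.19533865  0.032     ]
 [ 0.59050671 -0.3485476   0.032     ]
 [ 0.40392444 -0.38090924  0.032     ]
 [ 0.38014515 -0.2258491   0.032     ]] [ 0.48563805 -0.28766115  0.032     ]
loupe foot [[0.64230635 0.01030576 0.01      ]] lens [[ 0.69129075 -0.0257118   0.16      ]] pad [[ 0.56602463 -0.09247773  0.003     ]]
[[ 0.924  0.383 -0.   ]
 [ 0.383 -0.924  0.002]
 [ 0.    -0.002 -1.   ]]
```

Call:
{"fn": "servo_tool", "kwargs": {
  "increments": [
    [0.6,40,-42,-3,0],
    [0.6,40,-42,-3,0],
    [0.6,40,-42,-3,0],
    [0.6,40,-42,-3,0],
    [0.6,40,-42,-3,0],
    [0.6,40,-42,-3,0],
    [0.6,40,-42,-3,0],
    [0.6,40,-42,-3,0],
    [0.6,40,-42,-3,0],
    [0.6,40,-42,-3,0],
    [0.6,40,-42,-3,0],
    [0.6,40,-42,-3,0]
  ],
  "force": 30
}}

```text
t: 1.6
tool_pos: [0.4899, 0.0739, 0.2671]
tool_rot: [3.081, 0.613, -0.0]
contact_force: [1.2, 0.2, -0.1]
opening: 0.0511
grip_force: 0.0
```

Call:
{"fn": "servo_tool", "kwargs": {
  "increments": [
    [0.6,0,0,0,-10],
    [0.6,0,0,0,-10],
    [0.6,0,0,0,-10],
    [0.6,0,0,0,-10],
    [0.6,0,0,0,-10],
    [0.6,0,0,0,-3.7],
    [0.6,0,0,0,0]
  ]
}}

```text
t: 2.48
tool_pos: [0.4895, 0.072, 0.2668]
tool_rot: [-2.472, -1.937, 0.001]
contact_force: [0.5, 0.2, 0.1]
opening: 0.051
grip_force: 0.0
```

```bash
python3 - <<'E'
from h import *
o=get_obs();im=get_image('wrist');np.save('w1',im);np.save('w1p',np.r_[o['tool_pos'],o['tool_rot']])
save('w1',im);print(o['tool_pos'],o['t'],o['q'].round(2),toolmove([.568,.275,.27],-13.8))
N=np.array([.52255,.09146]);f=np.radians(76.2);ex=np.array([np.cos(f),np.sin(f)]);ey=np.array([-ex[1],ex[0]])
C=cam('wrist',o)
for n,(x,y,z) in dict(c1=(-48,80,12),c2=(-48,-80,12),c3=(170,80,12),c4=(170,-80,12),p1=(24,45,37),p2=(24,-45,37),p3=(0,64,37)).items(): print(n,proj(C,np.r_[N+(x*ex+y*ey)/1e3,z/1e3]).round(0))
E
```

```text
[0.48948592 0.07196885 0.26676602] 2.475 [-0.   -0.28  1.86  0.    1.56  0.24] (array([215.9,  27.5,  -3.2]), np.float64(-0.06007006899663736))
c1 [[236. 186.]]
c2 [[361. 186.]]
c3 [[230.  -4.]]
c4 [[373.  -3.]]
p1 [[262. 129.]]
p2 [[341. 129.]]
p3 [[245. 150.]]
```

View pics/w1.png

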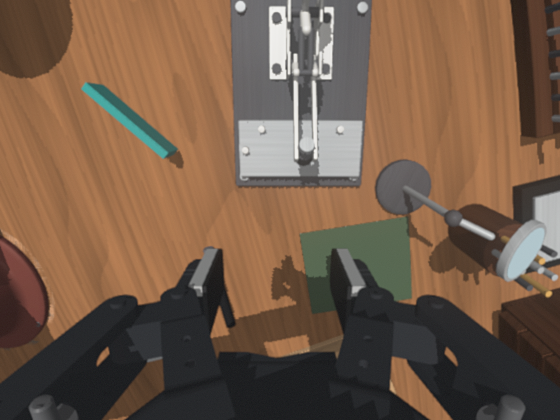

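The wrist view shows the base plate's corners at (236,186) and (361,186) and the pins at (262,129), (341,129) and (245,150). All are within 1 px of my fixture pose. Now to the handle.

Call:
{"fn": "servo_tool", "kwargs": {
  "increments": [
    [0.6,40,7,0,0],
    [0.6,58,7,0,0],
    [0.6,58,7,0,0],
    [0.6,58,6.5,0,0],
    [0.6,0,0,40,0],
    [0.6,0,0,50,0],
    [0.6,0,0,40,0],
    [0.6,0,0,18,0],
    [0.6,0,0,0,0]
  ]
}}

```text
t: 3.65
tool_pos: [0.5668, 0.2729, 0.1181]
tool_rot: [-2.472, -1.938, 0.004]
contact_force: [-1.3, 0.1, 0.6]
opening: 0.051
grip_force: 0.0
```

```bash
python3 - <<'E'
from h import *
o=get_obs();im=get_image('wrist');save('w2',im);sc=get_image('scene')
W=np.zeros((420,800,3),np.uint8);W[:,:400]=im[:,80:480];W[:300,400:]=cv2.resize(sc[130:280,280:480],(400,300),interpolation=cv2.INTER_CUBIC);save('w2',W)
print(o['tool_pos'],o['q'].round(2),toolmove([.5673,.2738,.119],-13.8),o['contact_force'])
E
```

```text
[0.56678035 0.27294651 0.11809711] [ 0.33  0.16  1.7  -0.    1.29  0.57] (array([-0.2, -1.4,  2.4]), np.float64(-0.012408051708504786)) [-1.34026155  0.08984828  0.55242026]
```

View pics/w2.png

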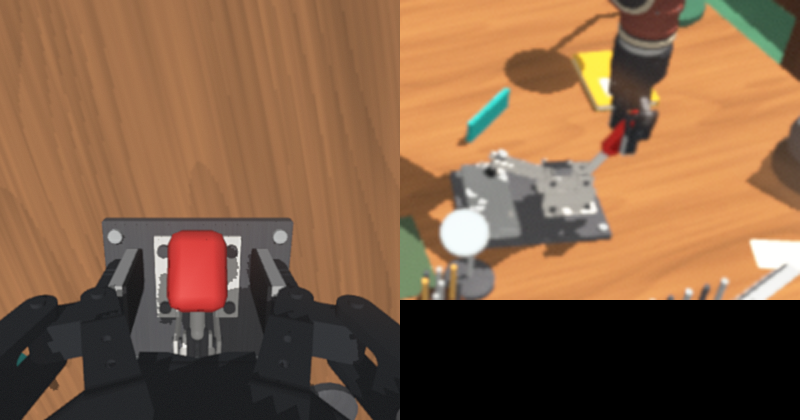

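Call:
{"fn": "servo_tool", "kwargs": {
  "increments": [
    [0.0,0,0,0,0],
    [0.0,0,0,0,0],
    [0.0,0,0,0,0],
    [0.0,0,0,0,0],
    [0.0,8,0,5.5,0],
    [0.0,7,0,6,0],
    [0.0,6.4,0,6.6,0],
    [0.0,5.7,0,7.2,0],
    [0.0,5,0,7.7,0]
  ],
  "force": 25
}}

```text
t: 4.88
tool_pos: [0.5752, 0.3059, 0.0888]
tool_rot: [-2.471, -1.938, -0.002]
contact_force: [-3.9, 1.8, 6.2]
opening: 0.0197
grip_force: 28.1
```

Call:
{"fn": "servo_tool", "kwargs": {
  "increments": [
    [0.0,4.2,0,8.2,0],
    [0.0,3.3,0,8.6,0],
    [0.0,2.5,0,8.9,0],
    [0.0,1.2,0,7,0],
    [0.0,0,0,2,0],
    [0.0,0,0,0,0]
  ]
}}

```text
t: 5.62
tool_pos: [0.5781, 0.3175, 0.0554]
tool_rot: [-2.47, -1.937, -0.004]
contact_force: [-7.4, 3.4, 11.1]
opening: 0.0196
grip_force: 28.3
```

Call:
{"fn": "servo_tool", "kwargs": {
  "increments": [
    [0.6,0,0,0,0],
    [0.6,0,0,0,0],
    [0.6,0,0,0,0],
    [0.6,0,0,-40,0],
    [0.6,0,0,-58,0],
    [0.6,0,0,-58,0],
    [0.6,0,0,-58,0],
    [0.6,-58,0,0,0],
    [0.6,-58,0,0,0],
    [0.6,-58,0,0,0],
    [0.6,-58,0,0,0],
    [0.6,0,0,0,0]
  ]
}}

```text
t: 7.12
tool_pos: [0.5219, 0.0869, 0.2655]
tool_rot: [2.477, 1.932, -0.0]
contact_force: [-0.8, -0.2, -0.2]
opening: 0.0511
grip_force: 0.0
```

```bash
python3 - <<'E'
from h import *
o=get_obs();im=get_image('wrist');np.save('w3',im);sc=get_image('scene')
C=cam('wrist',o);B=cam('scene')
def red(im):
    h=cv2.cvtColor(im,cv2.COLOR_RGB2HSV);m=(((h[...,0]<4)|(h[...,0]>174))&(h[...,1]>190)&(h[...,2]>120)).astype(np.uint8)
    n,l,s,ce=cv2.connectedComponentsWithStats(m);i=1+s[1:,4].argmax();return ce[i],s[i]
N=np.array([.52255,.09146]);f=np.radians(76.2);ex=np.array([np.cos(f),np.sin(f)]);ey=np.array([-ex[1],ex[0]])
a,b=red(im),red(sc);print(a,b)
for h in (1.2,1.3,1.4): X=np.r_[N+(.14+.092*np.sin(h))*ex,.059+.092*np.cos(h)];print(h,proj(C,X),proj(B,X))
for n,(x,y,z) in dict(c1=(-48,80,12),c2=(-48,-80,12),p1=(24,45,37),p2=(24,-45,37),p3=(0,64,37)).items(): print(n,proj(C,np.r_[N+(x*ex+y*ey)/1e3,z/1e3]).round(1))
W=np.zeros((600,800,3),np.uint8);W[:420,:460]=im[:,50:510];W[:400,460:]=cv2.resize(sc[160:260,300:385],(340,400),interpolation=cv2.INTER_CUBIC);save('w3',W)
print(o['tool_pos'],o['t'])
E
```

```text
Traceback (most recent call last):
ValueError: attempt to get argmax of an empty sequence
```

```bash
python3 - <<'E'
from h import *
o=get_obs();im=np.load('w3.npy');sc=get_image('scene')
C=cam('wrist',o);B=cam('scene')
h=cv2.cvtColor(sc,cv2.COLOR_RGB2HSV);m=(((h[...,0]<6)|(h[...,0]>172))&(h[...,1]>180)&(h[...,2]>100)).astype(np.uint8)
m[:,:330]=0;n,l,s,ce=cv2.connectedComponentsWithStats(m);print([(s[i],ce[i].round(1)) for i in range(1,n) if s[i,4]>15])
N=np.array([.52255,.09146]);f=np.radians(76.2);ex=np.array([np.cos(f),np.sin(f)]);ey=np.array([-ex[1],ex[0]])
for h in (1.2,1.3,1.4): X=np.r_[N+(.14+.092*np.sin(h))*ex,.059+.092*np.cos(h)];print(h,proj(B,X))
for n,(x,y,z) in dict(c1=(-48,80,12),c2=(-48,-80,12),p1=(24,45,37),p2=(24,-45,37),p3=(0,64,37)).items(): print(n,proj(C,np.r_[N+(x*ex+y*ey)/1e3,z/1e3]).round(1))
W=np.zeros((600,800,3),np.uint8);W[:420,:460]=im[:,50:510];W[:400,460:]=cv2.resize(sc[150:250,330:415],(340,400),interpolation=cv2.INTER_CUBIC);save('w3',W)
print(o['tool_pos'],o['t'])
E
```

```text
[(array([389, 205,  26,  13, 214], dtype=int32), array([402. , 210.7]))]
1.2 [[401.04156453 206.69069365]]
1.3 [[401.43812305 208.82344305]]
1.4 [[401.52247658 211.01682009]]
c1 [[214.7 205.5]]
c2 [[338.7 205.3]]
p1 [[237.5 151.7]]
p2 [[315.6 151.5]]
p3 [[222.1 172.3]]
[0.52253564 0.08962409 0.26561243] 7.225
```

View pics/w3.png

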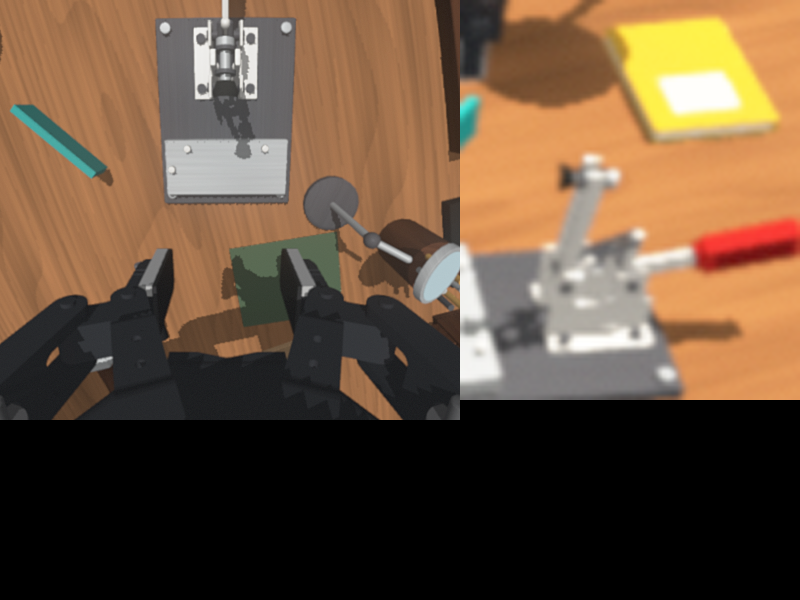

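Clamp is wide open: the handle centroid in the scene view at (402,210.7) matches h≈1.4, and the arm stands upright clear of the nest. Now to the rack.

Call:
{"fn": "servo_tool", "kwargs": {
  "increments": [
    [0.35,-40,3,0,0],
    [0.35,-57,5,0,0],
    [0.35,-57,5,0,0],
    [0.35,-57,5,0,0],
    [0.35,-57,5,0,0],
    [0.35,-57,5,0,0],
    [0.35,-56,4,0,0],
    [0.35,0,0,20,-10],
    [0.35,0,0,20,-10],
    [0.35,0,0,20,-2.1],
    [0.35,0,0,0,0],
    [0.35,0,0,0,0]
  ]
}}

```text
t: 8.78
tool_pos: [0.4634, -0.2874, 0.2062]
tool_rot: [2.055, 2.375, 0.0]
contact_force: [0.2, -0.2, 0.5]
opening: 0.0304
grip_force: 0.0
```

```bash
python3 - <<'E'
from h import *
o=get_obs();im=get_image('wrist');np.save('w4',im);save('w4',im)
C=cam('wrist',o);print(o['tool_pos'],o['opening'],o['t'])
h=cv2.cvtColor(im,cv2.COLOR_RGB2HSV);m=((h[...,0]>20)&(h[...,0]<32)&(h[...,1]>140)&(h[...,2]>100)).astype(np.uint8)
n,l,s,ce=cv2.connectedComponentsWithStats(m)
for i in range(1,n):
    if s[i,4]>60:
        p=np.argwhere(l==i)[:,::-1].astype(np.float32);r=cv2.minAreaRect(p);b=cv2.boxPoints(r);print(s[i],b.round(0).tolist(),onz(C,b,.048).round(4).tolist())
E
```

```text
[ 0.46337503 -0.28743981  0.20621755] 0.03038980094160032 8.775
```

View pics/w4.png

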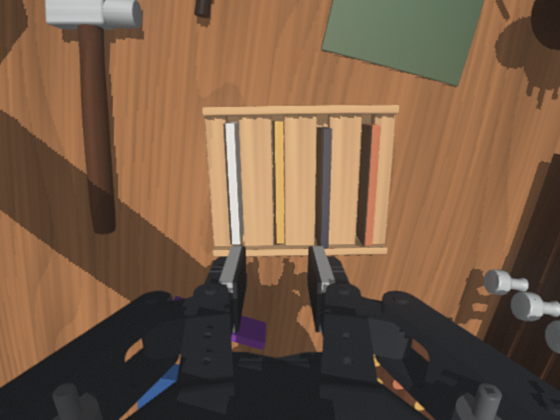

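The brass edge runs from (279,122) to (280,244) between the silver and dark blanks, in line with the jaw. The rack is square to the image.

```bash
python3 - <<'E'
from h import *
C=cam('wrist');im=np.load('w4.npy')
print(im[150,268:294].tolist());print(im[228,268:294].tolist())
h=cv2.cvtColor(im,cv2.COLOR_RGB2HSV);print(h[112:128,279].tolist(),h[236:256,280].tolist())
print(onz(C,[[279.5,122],[280,244]],.048))
print(onz(C,[[275,150],[285,150],[275,228],[285,228]],.048), proj(C,get_obs()['tool_pos']))
# cheeks top inner/outer
print(onz(C,[[203,110],[399,109],[213,253],[387,251]],.032))
E
```

```text
[[216, 174, 129], [218, 175, 128], [213, 171, 126], [172, 138, 103], [126, 102, 79], [84, 70, 60], [118, 96, 67], [207, 162, 98], [227, 181, 107], [225, 181, 108], [223, 179, 107], [222, 177, 105], [223, 178, 105], [225, 181, 107], [224, 178, 107], [181, 142, 94], [155, 124, 92], [195, 157, 116], [214, 171, 127], [216, 174, 129], [217, 176, 130], [219, 178, 131], [221, 180, 132], [222, 182, 134], [222, 182, 134], [223, 183, 134]]
[[215, 173, 128], [214, 173, 127], [214, 171, 126], [211, 169, 125], [192, 154, 114], [139, 112, 84], [85, 70, 59], [89, 73, 56], [165, 130, 81], [219, 170, 101], [223, 177, 105], [222, 179, 106], [222, 177, 104], [222, 178, 106], [224, 178, 104], [213, 165, 97], [157, 125, 84], [178, 142, 106], [215, 171, 126], [217, 174, 128], [216, 174, 128], [217, 175, 130], [216, 174, 127], [216, 175, 128], [216, 175, 129], [218, 176, 130]]
[[15, 106, 217], [15, 105, 183], [16, 103, 141], [16, 102, 130], [15, 101, 136], [15, 103, 138], [15, 101, 137], [15, 103, 131], [17, 116, 143], [18, 134, 188], [19, 135, 224], [19, 134, 226], [19, 134, 224], [19, 134, 223], [19, 134, 223], [19, 134, 223]] [[18, 134, 222], [18, 135, 221], [19, 136, 221], [18, 134, 222], [18, 136, 222], [19, 135, 225], [18, 138, 224], [17, 129, 160], [16, 100, 127], [15, 102, 145], [15, 102, 155], [15, 103, 153], [15, 104, 162], [15, 105, 200], [16, 104, 219], [16, 103, 221], [16, 101, 222], [16, 101, 223], [15, 106, 217], [15, 105, 172]]
[[ 0.4567785  -0.2269911   0.048     ]
 [ 0.47485137 -0.34598112  0.048     ]]
[[ 0.45634307 -0.25284713  0.048     ]
 [ 0.46558059 -0.25150556  0.048     ]
 [ 0.46736237 -0.3295557   0.048     ]
 [ 0.47725857 -0.32812488  0.048     ]] [[278.02018006 261.44664974]]
[[ 0.38287618 -0.22655396  0.032     ]
 [ 0.56906648 -0.19794037  0.032     ]
 [ 0.40581707 -0.37376257  0.032     ]
 [ 0.5925778  -0.34470076  0.032     ]]
```

Call:
{"fn": "servo_tool", "kwargs": {
  "increments": [
    [0.35,0.6,2.3,40,-0.3],
    [0.35,0,0,50,0],
    [0.35,0,0,40,0],
    [0.35,0,0,30,0],
    [0.35,0,0,16,0],
    [0.35,0,0,0,0],
    [0.0,0,0,0,0],
    [0.0,0,0,0,0],
    [0.0,0,0,0,0],
    [0.0,0,0,0,0]
  ],
  "force": 50
}}

```text
t: 10.07
tool_pos: [0.4661, -0.2878, 0.0317]
tool_rot: [2.046, 2.379, -0.0]
contact_force: [-1.4, 0.3, 5.7]
opening: 0.0087
grip_force: 51.5
```

Call:
{"fn": "servo_tool", "kwargs": {
  "increments": [
    [0.0,0,0,-30,0],
    [0.0,0,0,-50,0],
    [0.0,0,0,-30,0],
    [0.0,40,24,0,0],
    [0.0,50,30,0,0],
    [0.0,50,30,0,0],
    [0.0,40,24,0,0],
    [0.0,17,12,0,0],
    [0.0,0,0,0,0]
  ]
}}

```text
t: 11.2
tool_pos: [0.5539, -0.0731, 0.1389]
tool_rot: [-2.045, -2.383, 0.001]
contact_force: [-0.3, -0.6, -3.4]
opening: 0.0086
grip_force: 50.4
```

Call:
{"fn": "servo_tool", "kwargs": {
  "increments": [
    [0.0,0,0,0,-8],
    [0.0,0,0,0,-10],
    [0.0,0,0,0,-10],
    [0.0,0,0,0,-10],
    [0.0,0,0,0,-10],
    [0.0,0,0,0,-10],
    [0.0,0,0,0,-9.6],
    [0.0,0,0,0,0],
    [0.0,0,0,0,0]
  ]
}}

```text
t: 12.32
tool_pos: [0.5538, -0.0749, 0.1394]
tool_rot: [-0.383, -3.118, 0.0]
contact_force: [0.7, 0.2, -3.6]
opening: 0.0087
grip_force: 50.4
```

```bash
python3 - <<'E'
from h import *
o=get_obs();im=get_image('wrist');np.save('w5',im);save('w5',im)
print(o['tool_pos'],o['opening'],o['q'].round(2),o['contact_force'],toolmove([.555,-.075,.0275],76.2))
E
```

```text
[ 0.55376757 -0.07485965  0.13944669] 0.008733362939694669 [-0.27 -0.03  1.85 -0.    1.32 -1.59] [ 0.68358821  0.17575348 -3.64971184] (array([-1.20e+00, -1.00e-01,  1.12e+02]), np.float64(-0.15315176677738407))
```

View pics/w5.png

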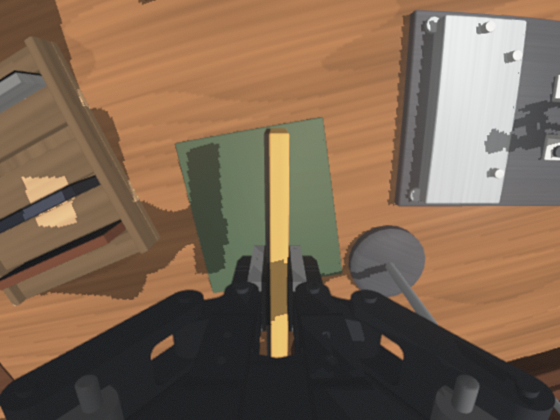

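The brass is held centrally, with its far end at (279,130), above the pad (corners at (177,143), (323,118) and (342,270)). I'll check that its footprint fits on the pad.

```bash
python3 - <<'E'
from h import *
C=cam('wrist');p=onz(C,[[177,143],[323,118],[342,270]],.003)[:,:2];print(p.round(4))
c=(p[0]+p[2])/2;print('center',c, np.linalg.norm(p[1]-p[0]),np.linalg.norm(p[2]-p[1]))
u=(p[1]-p[0]);u/=np.linalg.norm(u);v=p[2]-p[1];v/=np.linalg.norm(v)
f=np.radians(76.2);ex=np.array([np.cos(f),np.sin(f)]);ey=np.array([-ex[1],ex[0]])
for S in ([.555,-.075],[.56,-.08]):
  for a in(60,-60):
    for b in(5,-47): q=np.array(S)+(a*ey+b*ex)/1e3-c;print(S,a,b,(q@u*1e3).round(),(q@v*1e3).round())
E
```

```text
[[ 0.4883 -0.1483]
 [ 0.4986 -0.0215]
 [ 0.6425 -0.0325]]
center [ 0.56538717 -0.09036517] 0.12716450247154915 0.14429975393762623
[0.555, -0.075] 60 5 29.0 -70.0
[0.555, -0.075] 60 -47 -22.0 -78.0
[0.555, -0.075] -60 5 10.0 48.0
[0.555, -0.075] -60 -47 -41.0 40.0
[0.56, -0.08] 60 5 24.0 -65.0
[0.56, -0.08] 60 -47 -27.0 -73.0
[0.56, -0.08] -60 5 5.0 54.0
[0.56, -0.08] -60 -47 -46.0 45.0
```

Call:
{"fn": "servo_tool", "kwargs": {
  "increments": [
    [0.0,-14.6,3.6,20,0],
    [0.0,0,0,40,0],
    [0.0,0,0,30,0],
    [0.0,0,0,14,0],
    [0.0,0,0,6,0],
    [0.0,0,0,1.5,0],
    [0.0,0,0,0,0],
    [0.0,0,0,0,0]
  ]
}}

```text
t: 13.38
tool_pos: [0.5699, -0.0742, 0.0292]
tool_rot: [0.377, 3.117, -0.0]
contact_force: [0.2, 0.4, -3.9]
opening: 0.0088
grip_force: 50.3
```

Call:
{"fn": "servo_tool", "kwargs": {
  "increments": [
    [0.0,0,0,1.5,0],
    [0.0,0,0,1,0],
    [0.0,0,0,0,0]
  ]
}}

```text
t: 13.75
tool_pos: [0.5695, -0.0741, 0.0267]
tool_rot: [0.377, 3.119, -0.0]
contact_force: [-3.6, 0.7, 5.7]
opening: 0.0084
grip_force: 51.4
```

Call:
{"fn": "servo_tool", "kwargs": {
  "increments": [
    [0.2,0,0,0,0],
    [0.5,0,0,0,0],
    [1.0,0,0,0,0],
    [1.0,0,0,0,0],
    [1.0,0,0,0,0],
    [1.0,0,0,5,0],
    [1.0,0,0,4,0],
    [1.0,0,0,0,0]
  ]
}}

```text
t: 14.75
tool_pos: [0.5686, -0.0738, 0.0158]
tool_rot: [-0.377, -3.117, -0.0]
contact_force: [-0.3, 0.1, 0.4]
opening: 0.085
grip_force: 0.0
```

```bash
python3 - <<'E'
from h import *
o=get_obs();im=get_image('wrist');sc=get_image('scene')
W=np.zeros((420,800,3),np.uint8);W[:,:400]=im[:,80:480];W[:400,400:]=cv2.resize(sc[210:310,230:330],(400,400),interpolation=cv2.INTER_CUBIC);save('w6',W)
print(o['tool_pos'],o['opening'],o['contact_force'])
E
```

```text
[ 0.56855375 -0.07381002  0.01581745] 0.08497678565587047 [-0.31380086  0.06834629  0.44451807]
```

View pics/w6.png

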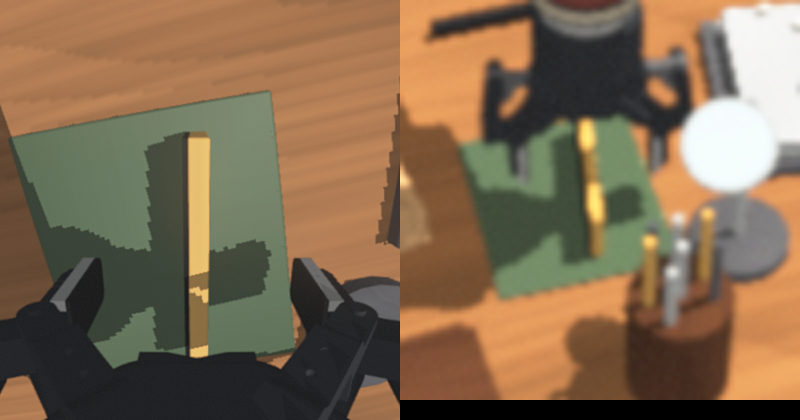

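The brass stands on edge on the pad between the open fingers, at columns about 187–210 in the crop. Its black face is on the left (tool −y) and its bright face on the right. I'll push its top towards tool −y so it falls bright face up.

Call:
{"fn": "servo_tool", "kwargs": {
  "increments": [
    [1.0,0,-16,0,0],
    [1.0,0,-14,0,0],
    [1.0,0,-4,0,0],
    [1.0,0,-3,0,0],
    [1.0,0,-3,0,0],
    [1.0,0,-3,0,0],
    [1.0,0,-3,0,0],
    [1.0,0,-3,0,0],
    [1.0,0,-3,0,0],
    [1.0,0,0,0,0],
    [1.0,0,0,0,0]
  ]
}}

```text
t: 16.23
tool_pos: [0.5568, -0.1245, 0.0166]
tool_rot: [0.377, 3.119, 0.0]
contact_force: [-0.8, -0.4, 0.5]
opening: 0.0854
grip_force: 0.0
```

```bash
python3 - <<'E'
from h import *
o=get_obs();im=get_image('wrist');np.save('w7',im);C=cam('wrist',o);print(o['tool_pos'],o['contact_force'],proj(C,o['tool_pos']))
h=cv2.cvtColor(im,cv2.COLOR_RGB2HSV)
m=((h[...,0]>14)&(h[...,0]<32)&(h[...,1]>110)&(h[...,2]>60)).astype(np.uint8)
for r in (100,120,140,160,200,230): print(r,[ (c,*im[r,c].tolist()) for c in range(180,390,10)])
E
```

```text
[ 0.55675753 -0.12447804  0.01662035] [-0.7666934  -0.42497519  0.53344753] [[278.58499214 263.41195583]]
100 [(180, 151, 106, 71), (190, 157, 111, 75), (200, 153, 107, 72), (210, 160, 112, 76), (220, 155, 109, 74), (230, 159, 112, 76), (240, 156, 109, 74), (250, 157, 110, 75), (260, 157, 111, 76), (270, 163, 114, 78), (280, 166, 117, 78), (290, 168, 118, 79), (300, 167, 117, 78), (310, 164, 115, 77), (320, 159, 111, 75), (330, 154, 109, 73), (340, 152, 109, 73), (350, 152, 108, 73), (360, 151, 107, 72), (370, 149, 106, 71), (380, 151, 107, 72)]
120 [(180, 154, 109, 74), (190, 154, 108, 73), (200, 158, 110, 75), (210, 160, 112, 76), (220, 161, 112, 75), (230, 155, 109, 75), (240, 153, 108, 73), (250, 142, 101, 69), (260, 149, 105, 72), (270, 128, 96, 68), (280, 87, 93, 72), (290, 100, 110, 87), (300, 108, 117, 93), (310, 109, 118, 93), (320, 110, 119, 94), (330, 111, 119, 95), (340, 111, 120, 95), (350, 113, 122, 98), (360, 113, 123, 98), (370, 113, 124, 100), (380, 112, 124, 99)]
140 [(180, 151, 105, 71), (190, 153, 107, 73), (200, 94, 105, 82), (210, 94, 105, 82), (220, 96, 108, 85
[... 980 characters left out ...]
, 98, 111, 88), (280, 68, 70, 53), (290, 219, 169, 100), (300, 220, 174, 102), (310, 221, 175, 103), (320, 219, 174, 101), (330, 222, 176, 103), (340, 223, 179, 103), (350, 223, 180, 105), (360, 226, 183, 107), (370, 225, 179, 105), (380, 116, 125, 100)]
230 [(180, 163, 115, 77), (190, 164, 114, 78), (200, 160, 112, 76), (210, 160, 112, 76), (220, 86, 102, 80), (230, 88, 104, 82), (240, 89, 104, 81), (250, 92, 106, 84), (260, 93, 108, 86), (270, 97, 111, 89), (280, 63, 67, 51), (290, 219, 171, 100), (300, 218, 173, 101), (310, 218, 172, 100), (320, 216, 170, 100), (330, 215, 168, 98), (340, 221, 177, 102), (350, 222, 178, 104), (360, 220, 176, 102), (370, 126, 127, 100), (380, 110, 121, 97)]
```

```bash
python3 - <<'E'
from h import *
im=np.load('w7.npy');C=cam('wrist')
h=cv2.cvtColor(im,cv2.COLOR_RGB2HSV);m=((h[...,0]>14)&(h[...,0]<32)&(h[...,1]>125)&(h[...,2]>190)).astype(np.uint8)
n,l,s,ce=cv2.connectedComponentsWithStats(m);i=1+s[1:,4].argmax();print(s[i])
E=[];Rr=[];
for r in range(145,240,5):
    c=np.where(l[r]==i)[0];E.append([c.min()-.5,r]);Rr.append([c.max()+.5,r])
print(E[::6],Rr[::6])
L=onz(C,E,.013)[:,:2];Q=onz(C,Rr,.013)[:,:2]
for P in(L,Q):
    k=np.polyfit(P[:,0],P[:,1],1);print('edge angle',np.degrees(np.arctan(k[0])),P.mean(0))
c=np.where((l==i).any(1))[0].min()-.5;T=onz(C,[[330,c]],.013)[0,:2];print('near end row',c,T)
f=np.radians(166.2-0) 
a=np.radians(np.degrees(np.arctan(np.polyfit(L[:,0],L[:,1],1)[0])));d=np.array([np.cos(a),np.sin(a)]);nrm=np.array([-d[1],d[0]])
mid=(L.mean(0)@nrm+Q.mean(0)@nrm)/2;print('width',Q.mean(0)@nrm-L.mean(0)@nrm)
cen=d*(T@d+.06)+nrm*mid;print('center',cen,'need yaw',np.degrees(a)+90,toolmove([*cen,.1],np.degrees(a)+90))
E
```

```text
[  288   132    89   220 13280]
[[np.float64(289.5), 145], [np.float64(289.5), 175], [np.float64(289.5), 205], [np.float64(288.5), 235]] [[np.float64(375.5), 145], [np.float64(373.5), 175], [np.float64(370.5), 205], [np.float64(367.5), 235]]
edge angle -13.909979627654078 [ 0.52316708 -0.11107551]
edge angle -14.201926070035727 [ 0.53241553 -0.07329283]
near end row 131.5 [ 0.50099952 -0.08712008]
width 0.03889798682141042
center [ 0.55960662 -0.10006355] need yaw 76.09002037234592 (array([  3. ,  24.4, -83.4]), np.float64(0.11883393714687429))
```

The blank lies flat, bright face up, 39 mm wide in the picture, with its centre at (0.560, −0.100). Regrasp it across the width.

Call:
{"fn": "servo_tool", "kwargs": {
  "increments": [
    [1.0,1,10,0,0],
    [1.0,2,14.4,0,0],
    [0.62,0,0,0,0],
    [0.62,0,0,0,0],
    [0.62,0,0,4,0],
    [0.62,0,0,4,0],
    [0.62,0,0,2.5,0],
    [0.62,0,0,0,0]
  ],
  "force": 40
}}

```text
t: 17.27
tool_pos: [0.5593, -0.1001, 0.0056]
tool_rot: [-0.377, -3.118, -0.0]
contact_force: [-0.6, -0.1, -1.2]
opening: 0.0528
grip_force: 0.0
```

Call:
{"fn": "servo_tool", "kwargs": {
  "increments": [
    [0.3,0,0,0,0],
    [0.3,0,0,0,0],
    [0.3,0,0,0,0],
    [0.3,0,0,0,0]
  ]
}}

```text
t: 17.77
tool_pos: [0.5599, -0.1002, 0.0065]
tool_rot: [0.377, 3.118, -0.0]
contact_force: [-0.0, -0.8, 1.6]
opening: 0.0383
grip_force: 41.0
```

Call:
{"fn": "servo_tool", "kwargs": {
  "increments": [
    [0.3,0,0,-20,0],
    [0.3,0,0,-50,0],
    [0.3,0,0,-20,0],
    [0.3,30,0,0,0],
    [0.3,48,30,0,0],
    [0.3,0,50,0,0],
    [0.3,0,50,0,0],
    [0.3,0,33,0,0],
    [0.3,0,10,0,0],
    [0.3,0,0,0,0],
    [0.3,0,0,0,0]
  ]
}}

```text
t: 19.15
tool_pos: [0.5248, 0.0856, 0.0958]
tool_rot: [-0.379, -3.118, 0.001]
contact_force: [-0.5, 1.0, -2.5]
opening: 0.0381
grip_force: 41.6
```

```bash
python3 - <<'E'
from h import *
o=get_obs();im=get_image('wrist');np.save('w8',im);print(o['tool_pos'],o['contact_force'],o['opening'],toolmove([.5255,.0866,.04],76.2),Rot.from_rotvec(o['tool_rot']).as_matrix()[:2,1])
C=cam('wrist',o)
N=np.array([.52255,.09146]);f=np.radians(76.2);ex=np.array([np.cos(f),np.sin(f)]);ey=np.array([-ex[1],ex[0]])
g=cv2.cvtColor(im,cv2.COLOR_RGB2GRAY)
for n,(x,y) in dict(p1=(24,45),p2=(24,-45),p3=(0,64)).items(): print(n,proj(C,np.r_[N+(x*ex+y*ey)/1e3,.037]).round(1))
for n,(x,y) in dict(a=(-32,72),b=(34,72)).items(): print(n,proj(C,np.r_[N+(x*ex+y*ey)/1e3,.030]).round(1))
h=cv2.cvtColor(im,cv2.COLOR_RGB2HSV);m=((h[...,0]>14)&(h[...,0]<32)&(h[...,1]>125)&(h[...,2]>150)).astype(np.uint8)
n,l,s,ce=cv2.connectedComponentsWithStats(m)
i=1+s[1:,4].argmax();print(s[i])
p=np.argwhere(l==i);top=p[:,0].min();E=[[np.where(l[r]==i)[0].min()-.5,r] for r in range(top+8,top+70,6)];Q=[[np.where(l[r]==i)[0].max()+.5,r] for r in range(top+8,top+70,6)]
zb=o['tool_pos'][2]+.0065
for P in(E,Q):
    w=onz(C,P,zb)[:,:2]-N;print('edge fixture x mm',(w@ex*1e3).round(1)[[0,-1]],'px',P[0],P[-1])
print('end y',((onz(C,[[(E[0][0]+Q[0][0])/2,top-.5]],zb)[0,:2]-N)@ey*1e3))
W=np.zeros((600,800,3),np.uint8);W[:]=0;W[:600,:800]=cv2.resize(im[0:300,100:500],(800,600),interpolation=cv2.INTER_CUBIC);save('w8',W)
# pin blobs near predictions
for n,(x,y) in dict(p1=(24,45),p2=(24,-45),p3=(0,64)).items():
    u,v=proj(C,np.r_[N+(x*ex+y*ey)/1e3,.037])[0].round().astype(int)
    if 12<v<408 and 12<u<548:
        q=g[v-14:v+15,u-14:u+15].astype(int);t=q>np.percentile(q,85);print(n,'bright cen',(np.argwhere(t).mean(0)[::-1]+[u-14,v-14]).round(1))
E
```

```text
[0.52478098 0.08555991 0.0958007 ] [-0.49343411  0.97130689 -2.49702029] 0.0381100161361951 (array([-0.4,  1.3, 55.9]), np.float64(-0.07234129757723906)) [0.23945544 0.97090714]
p1 [[324.9 149.7]]
p2 [[319.6 278.6]]
p3 [[286.6 118.4]]
a [[235.2 105.3]]
b [[340.7 105.3]]
[ 230  140   93  121 9976]
edge fixture x mm [-25.9 -26.1] px [np.float64(229.5), 148] [np.float64(231.5), 208]
edge fixture x mm [13.3 13.4] px [np.float64(322.5), 148] [np.float64(320.5), 208]
end y 56.69231281736246
p1 bright cen [328.3 147.7]
p2 bright cen [312.1 274.2]
p3 bright cen [287.5 116.9]
```

Call:
{"fn": "servo_tool", "kwargs": {
  "increments": [
    [0.3,0,0,25,0],
    [0.3,0,0,20,0],
    [0.3,0,0,10,0],
    [0.3,0,0,4,0],
    [0.3,0,0,0,0],
    [0.3,0,0,1.5,0],
    [0.3,0,0,0,0]
  ]
}}

```text
t: 20.08
tool_pos: [0.5255, 0.0866, 0.0361]
tool_rot: [0.377, 3.118, 0.0]
contact_force: [0.3, 0.3, -2.3]
opening: 0.0382
grip_force: 41.6
```

Call:
{"fn": "servo_tool", "kwargs": {
  "increments": [
    [0.3,0,0,1,0],
    [0.3,0,0,0,0],
    [0.3,0,0,1,0],
    [0.3,0,0,0,0]
  ]
}}

```text
t: 20.58
tool_pos: [0.5251, 0.0866, 0.0335]
tool_rot: [-0.377, -3.119, 0.0]
contact_force: [-0.3, -0.2, -2.9]
opening: 0.0384
grip_force: 41.6
```

Call:
{"fn": "servo_tool", "kwargs": {
  "increments": [
    [0.3,0,0,1,0],
    [0.3,0,0,0,0],
    [0.3,0,0,0,0]
  ]
}}

```text
t: 20.95
tool_pos: [0.5252, 0.0866, 0.0334]
tool_rot: [-0.377, -3.118, 0.0]
contact_force: [-5.4, -0.2, 5.3]
opening: 0.0381
grip_force: 42.5
```

Call:
{"fn": "servo_tool", "kwargs": {
  "increments": [
    [0.3,0,0,-0.5,0],
    [0.3,1,0,0,0],
    [0.3,1,0,0,0],
    [0.3,1,0,0,0],
    [0.3,0,0,0,0]
  ]
}}

```text
t: 21.58
tool_pos: [0.5228, 0.0873, 0.0334]
tool_rot: [0.377, 3.117, 0.0]
contact_force: [2.8, -0.2, 1.2]
opening: 0.0384
grip_force: 41.9
```

Call:
{"fn": "servo_tool", "kwargs": {
  "increments": [
    [0.3,1,0,0,0],
    [0.3,0,0,0,0]
  ]
}}

```text
t: 21.82
tool_pos: [0.5217, 0.0875, 0.0335]
tool_rot: [0.377, 3.118, 0.0]
contact_force: [2.1, -0.4, 1.4]
opening: 0.0381
grip_force: 42.0
```

Call:
{"fn": "servo_tool", "kwargs": {
  "increments": [
    [0.3,1,0,0,0],
    [0.3,0,0,0,0],
    [0.3,0.7,0,0,0],
    [0.3,0,0,0,0]
  ]
}}

```text
t: 22.32
tool_pos: [0.5209, 0.0876, 0.0335]
tool_rot: [0.377, 3.115, 0.0]
contact_force: [7.2, -2.0, -1.5]
opening: 0.0385
grip_force: 41.7
```

End pin touched. Now towards the side pins.

Call:
{"fn": "servo_tool", "kwargs": {
  "increments": [
    [0.3,0,1.5,0,0],
    [0.3,0,1.5,0,0],
    [0.3,0,1,0,0],
    [0.3,0,1,0,0],
    [0.3,0,0,0,0]
  ]
}}

```text
t: 22.95
tool_pos: [0.5218, 0.0911, 0.0335]
tool_rot: [0.375, 3.116, -0.005]
contact_force: [4.5, -6.5, 0.2]
opening: 0.0385
grip_force: 41.9
```

Call:
{"fn": "servo_tool", "kwargs": {
  "increments": [
    [0.3,0,1,0,0],
    [0.3,0,0,0,0]
  ]
}}

```text
t: 23.2
tool_pos: [0.522, 0.0921, 0.0335]
tool_rot: [0.375, 3.116, -0.005]
contact_force: [5.0, -6.2, 0.0]
opening: 0.0382
grip_force: 41.9
```

Call:
{"fn": "servo_tool", "kwargs": {
  "increments": [
    [0.3,0,1,0,0],
    [0.3,0,0,0,0]
  ]
}}

```text
t: 23.45
tool_pos: [0.5222, 0.0928, 0.0335]
tool_rot: [0.375, 3.117, -0.006]
contact_force: [4.6, -6.8, 0.2]
opening: 0.0384
grip_force: 41.9
```

Call:
{"fn": "servo_tool", "kwargs": {
  "increments": [
    [0.3,0,0.8,0,0],
    [0.3,0,0,0,0]
  ]
}}

```text
t: 23.7
tool_pos: [0.5222, 0.0929, 0.0335]
tool_rot: [0.375, 3.117, -0.009]
contact_force: [5.3, -10.2, 1.4]
opening: 0.0384
grip_force: 42.0
```

Call:
{"fn": "servo_tool", "kwargs": {
  "increments": [
    [0.3,0,1,0,0],
    [0.3,0.5,0,0,0],
    [0.3,0,0,0,0]
  ]
}}

```text
t: 24.08
tool_pos: [0.5222, 0.0931, 0.0336]
tool_rot: [0.375, 3.116, -0.011]
contact_force: [4.9, -13.4, 0.5]
opening: 0.0385
grip_force: 42.0
```

Call:
{"fn": "servo_tool", "kwargs": {
  "increments": [
    [0.6,0,0,0,0],
    [0.6,0,0,0,0],
    [0.6,0,0,0,0],
    [0.6,0,0,-30,0],
    [0.6,0,0,-40,0],
    [0.6,0,0,-20,0],
    [0.6,0,0,0,0],
    [0.6,0,0,0,0]
  ]
}}

```text
t: 25.08
tool_pos: [0.5201, 0.0966, 0.1214]
tool_rot: [-0.377, -3.116, 0.001]
contact_force: [0.4, 0.2, -0.7]
opening: 0.0509
grip_force: 0.0
```

```bash
cat > chk.py <<'E'
from h import *
o=get_obs();im=get_image('wrist');np.save('w9',im);C=cam('wrist',o);print(o['tool_pos'],o['t'],o['contact_force'])
N=np.array([.52255,.09146]);f=np.radians(76.2);ex=np.array([np.cos(f),np.sin(f)]);ey=np.array([-ex[1],ex[0]])
h=cv2.cvtColor(im,cv2.COLOR_RGB2HSV);m=((h[...,0]>14)&(h[...,0]<32)&(h[...,1]>125)&(h[...,2]>150)).astype(np.uint8)
n,l,s,ce=cv2.connectedComponentsWithStats(m);i=1+s[1:,4].argmax();print(s[i])
rows=[r for r in range(s[i,1]+6,s[i,1]+s[i,3]-5,4)];B=l==i
for side in(0,1):
    P=np.array([[np.where(B[r])[0][-side]+(.5 if side else -.5),r] for r in rows]);w=onz(C,P,.04)[:,:2]-N
    print('edge x',(w@ex*1e3).round(1),'at y',(w@ey*1e3).round(0)[[0,-1]])
P=[[c,np.where(B[:,c])[0].min()-.5] for c in range(s[i,0]+10,s[i,0]+s[i,2]-10,10)];w=onz(C,P,.04)[:,:2]-N;print('end y',(w@ey*1e3).round(1))
for x,y in((24,45),(24,-45),(0,64)): print(proj(C,np.r_[N+(x*ex+y*ey)/1e3,.037]).round(1))
cv2.imwrite('pics/w9.png',cv2.resize(im[60:360,130:430],(600,600),interpolation=cv2.INTER_CUBIC)[:,:,::-1])
E
python3 chk.py
```

```text
[0.52008196 0.09656519 0.1213541 ] 25.075 [ 0.35353365  0.16526006 -0.67778707]
[ 244  134   57  154 7289]
edge x [-19.5 -18.9 -18.9 -19.  -19.1 -19.1 -19.2 -19.3 -19.4 -19.5 -19.5 -18.9
 -19.  -19.  -19.1 -19.2 -19.3 -19.4 -19.5 -19.5  -7.1  -5.6  -4.9  -4.2
  -3.5  -5.   -5.8  -5.9  -5.1  -8.2 -12.9 -18.4 -19.2 -19.3 -19.4 -19.5] at y [ 56. -51.]
edge x [19.8 19.2 19.2 20.  20.  20.1 19.4 19.5 19.5 19.6 19.6 19.7 19.7 19.8
 19.8 19.2 19.2 19.3 19.3 19.4 19.5 19.5 19.6 19.6 18.2 16.8 17.6 18.4
 19.2 19.3 19.3 20.2 19.5 19.5 19.6 19.7] at y [ 56. -51.]
end y [60.2 60.9 60.2 60.2]
[[305.8 156. ]]
[[302.9 270.9]]
[[271.8 128.6]]
```

The blank sits with its edges at x = ±19.5 mm and its end at y = 60.2 mm of the fixture, so it is home on all three pins. Next, shut the clamp.

Call:
{"fn": "servo_tool", "kwargs": {
  "increments": [
    [0.65,0,0,-40,0],
    [0.65,0,0,-58,0],
    [0.65,0,0,-42,0],
    [0.65,0,40,0,10],
    [0.65,0,0,0,10],
    [0.65,0,0,0,10],
    [0.65,0,0,0,10],
    [0.65,0,0,0,10],
    [0.65,0,0,0,10],
    [0.65,0,0,0,10],
    [0.65,0,0,0,10],
    [0.65,0,0,0,10]
  ]
}}

```text
t: 26.62
tool_pos: [0.5301, 0.1353, 0.2608]
tool_rot: [-2.476, -1.93, 0.005]
contact_force: [0.1, 0.2, 0.0]
opening: 0.0556
grip_force: 0.0
```

Call:
{"fn": "servo_tool", "kwargs": {
  "increments": [
    [0.65,40,0,0,0],
    [0.65,55,0,0,0],
    [0.65,55,0,0,0],
    [0.65,36,0,0,0],
    [0.65,0,0,0,0]
  ]
}}

```text
t: 27.25
tool_pos: [0.5744, 0.3178, 0.2602]
tool_rot: [-2.468, -1.941, 0.006]
contact_force: [-0.0, -0.6, 0.4]
opening: 0.0555
grip_force: 0.0
```

```bash
python3 - <<'E'
from h import *
o=get_obs();print(o['tool_pos'],o['t'],toolmove([.578,.3165,.0555],-13.8))
im=get_image('wrist');C=cam('wrist',o)
h=cv2.cvtColor(im,cv2.COLOR_RGB2HSV);m=(((h[...,0]<5)|(h[...,0]>174))&(h[...,1]>170)&(h[...,2]>100)).astype(np.uint8)
n,l,s,ce=cv2.connectedComponentsWithStats(m);i=1+s[1:,4].argmax();print(s[i],ce[i],onz(C,[ce[i]],.085),proj(C,[.5776,.3155,.075]))
E
```

```text
[0.57435924 0.3177919  0.26021619] 27.25 (array([1.000e-01, 4.500e+00, 2.047e+02]), np.float64(0.17645383916516266))
[ 272  145   19   75 1326] [280.70361991 180.94117647] [[0.57788111 0.31907586 0.085     ]] [[281.15731922 182.23578308]]
```

Call:
{"fn": "servo_tool", "kwargs": {
  "increments": [
    [0.65,0,4,40,0],
    [0.65,0,0,58,0],
    [0.65,0,0,50,0],
    [0.65,0,0,36,0],
    [0.65,0,0,20,0],
    [0.65,0,0,0,0],
    [0.0,0,0,0,0],
    [0.0,0,0,0,0],
    [0.0,0,0,0,0],
    [0.0,0,0,0,0],
    [0.0,0,0,0,0]
  ],
  "force": 35
}}

```text
t: 28.68
tool_pos: [0.5777, 0.3163, 0.062]
tool_rot: [-2.469, -1.937, 0.002]
contact_force: [-10.2, 0.1, 9.4]
opening: 0.0194
grip_force: 37.2
```

Call:
{"fn": "servo_tool", "kwargs": {
  "increments": [
    [0.0,-2.8,0,-10.7,0],
    [0.0,-4.2,0,-10.4,0],
    [0.0,-5.3,0,-9.8,0],
    [0.0,-6.5,0,-9,0],
    [0.0,-7.6,0,-8.3,0],
    [0.0,-8.4,0,-7.2,0],
    [0.0,-9.3,0,-6.2,0],
    [0.0,0,0,0,0]
  ]
}}

```text
t: 29.68
tool_pos: [0.5668, 0.2718, 0.1208]
tool_rot: [-2.471, -1.937, 0.005]
contact_force: [-6.6, 0.5, -1.8]
opening: 0.0194
grip_force: 36.9
```

Call:
{"fn": "servo_tool", "kwargs": {
  "increments": [
    [0.0,-9.9,0,-5.1,0],
    [0.0,-10.5,0,-3.8,0],
    [0.0,-10.9,0,-2.6,0],
    [0.0,-6,0,-0.8,0],
    [0.0,-4,0,-0.3,0],
    [0.0,0,0,0,0]
  ]
}}

```text
t: 30.42
tool_pos: [0.5571, 0.2328, 0.1332]
tool_rot: [-2.469, -1.937, 0.002]
contact_force: [-5.8, 3.5, -4.4]
opening: 0.0195
grip_force: 38.2
```

Call:
{"fn": "servo_tool", "kwargs": {
  "increments": [
    [0.0,-3,0,0,0],
    [0.0,-2.5,0,0,0],
    [0.0,0,0,0,0]
  ]
}}

```text
t: 30.8
tool_pos: [0.556, 0.2282, 0.1334]
tool_rot: [-2.469, -1.937, -0.0]
contact_force: [-5.6, 6.7, -3.5]
opening: 0.0197
grip_force: 38.2
```

Call:
{"fn": "servo_tool", "kwargs": {
  "increments": [
    [0.0,-1.5,0,0,0],
    [0.0,-1.5,0,0,0],
    [0.0,0,0,0,0]
  ]
}}

```text
t: 31.18
tool_pos: [0.5554, 0.2256, 0.1335]
tool_rot: [-2.468, -1.936, -0.001]
contact_force: [-4.3, 7.1, -4.2]
opening: 0.0193
grip_force: 38.1
```

Call:
{"fn": "servo_tool", "kwargs": {
  "increments": [
    [0.0,-1.5,0,0,0],
    [0.0,-1,0,0,0],
    [0.0,0,0,0,0]
  ]
}}

```text
t: 31.55
tool_pos: [0.5548, 0.2233, 0.1335]
tool_rot: [-2.468, -1.937, -0.002]
contact_force: [-4.4, 7.3, -4.2]
opening: 0.0196
grip_force: 38.0
```

Call:
{"fn": "servo_tool", "kwargs": {
  "increments": [
    [0.0,-1.5,0,0,0],
    [0.0,0,0,0,0]
  ]
}}

```text
t: 31.8
tool_pos: [0.5544, 0.2218, 0.1334]
tool_rot: [-2.468, -1.936, -0.002]
contact_force: [-3.7, 6.7, -4.4]
opening: 0.0194
grip_force: 37.9
```

Call:
{"fn": "servo_tool", "kwargs": {
  "increments": [
    [0.0,-1.5,0,0,0],
    [0.0,0,0,0,0]
  ]
}}

```text
t: 32.05
tool_pos: [0.554, 0.2203, 0.1333]
tool_rot: [-2.468, -1.937, -0.001]
contact_force: [-3.6, 6.6, -4.9]
opening: 0.0193
grip_force: 37.8
```

Call:
{"fn": "servo_tool", "kwargs": {
  "increments": [
    [0.0,-1.5,0,0,0],
    [0.0,0,0,0,0]
  ]
}}

```text
t: 32.3
tool_pos: [0.5537, 0.2188, 0.1333]
tool_rot: [-2.468, -1.936, -0.001]
contact_force: [-3.1, 6.8, -5.6]
opening: 0.0197
grip_force: 37.7
```

```bash
python3 - <<'E'
from h import *
sc=get_image('scene');im=get_image('wrist');o=get_obs();B=cam('scene');C=cam('wrist',o)
N=np.array([.52255,.09146]);f=np.radians(76.2);ex=np.array([np.cos(f),np.sin(f)])
for nm,I,K in(('scene',sc,B),('wrist',im,C)):
    h=cv2.cvtColor(I,cv2.COLOR_RGB2HSV);m=(((h[...,0]<5)|(h[...,0]>174))&(h[...,1]>180)&(h[...,2]>110)).astype(np.uint8)
    n,l,s,ce=cv2.connectedComponentsWithStats(m);print(nm,[(s[i].tolist(),ce[i].round(1)) for i in range(1,n) if s[i,4]>10])
    for hh in(-.1,0,.05,.1,.2): print(hh,[proj(K,np.r_[N+(.14+r*np.sin(hh))*ex,.059+r*np.cos(hh)])[0].round(1).tolist() for r in(.054,.092,.13)])
W=np.zeros((600,800,3),np.uint8);W[:420,:380]=im[:,90:470];W[:420,380:]=cv2.resize(sc[150:250,310:410],(420,420),interpolation=cv2.INTER_CUBIC);save('w10',W)
E
```

```text
scene [([373, 196, 8, 9, 24], array([377.7, 200.8]))]
-0.1 [[371.5, 203.6], [372.1, 193.7], [372.8, 183.3]]
0 [[373.4, 203.4], [375.4, 193.3], [377.4, 182.8]]
0.05 [[374.3, 203.3], [376.9, 193.2], [379.7, 182.7]]
0.1 [[375.2, 203.3], [378.5, 193.2], [382.0, 182.7]]
0.2 [[377.0, 203.4], [381.6, 193.4], [386.4, 183.0]]
wrist [([247, 249, 60, 76, 4097], array([276.1, 286.3]))]
-0.1 [[277.7, 238.5], [277.6, 279.1], [277.6, 345.8]]
0 [[277.7, 229.4], [277.7, 260.6], [277.7, 313.8]]
0.05 [[277.7, 224.7], [277.7, 250.6], [277.7, 295.6]]
0.1 [[277.7, 219.8], [277.7, 240.3], [277.7, 276.2]]
0.2 [[277.7, 209.9], [277.7, 218.7], [277.7, 234.6]]
```

View pics/w10.png

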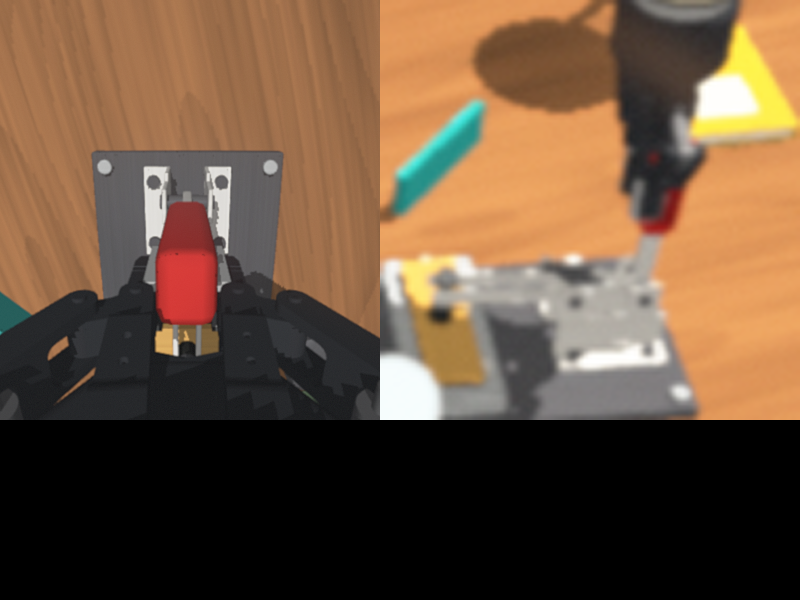

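The wrist view shows the grip's top face at (276,287), which means h≈0.07. The clamp is nearly shut, but the pads have slid forward along the handle. I'll let go and push from behind with closed fingers.

Call:
{"fn": "servo_tool", "kwargs": {
  "increments": [
    [0.6,0,0,0,0],
    [0.6,0,0,0,0],
    [0.6,0,0,0,0],
    [0.6,0,0,-40,0],
    [0.6,0,0,-50,0],
    [0.0,35,0,0,0],
    [0.0,37,0,0,0],
    [0.0,0,0,0,0],
    [0.0,0,0,0,0],
    [0.0,0,0,40,0],
    [0.0,0,0,38,0],
    [0.0,0,0,0,0]
  ]
}}

```text
t: 33.9
tool_pos: [0.5695, 0.285, 0.1412]
tool_rot: [-2.472, -1.936, 0.012]
contact_force: [0.6, 0.6, -0.8]
opening: 0.0002
grip_force: 0.0
```

Call:
{"fn": "servo_tool", "kwargs": {
  "increments": [
    [0.0,-12,0,0,0],
    [0.0,-10,0,0,0],
    [0.0,-5,0,0,0],
    [0.0,-3,0,0,0],
    [0.0,-2,0,0,0],
    [0.0,-1,0,0,0],
    [0.0,0,0,0,0]
  ],
  "force": 60
}}

```text
t: 34.78
tool_pos: [0.5651, 0.2552, 0.1466]
tool_rot: [2.471, 1.938, 0.003]
contact_force: [0.6, 0.7, 5.9]
opening: 0.0001
grip_force: 0.0
```

Call:
{"fn": "servo_tool", "kwargs": {
  "increments": [
    [0.0,-1.5,0,0,0],
    [0.0,0,0,0,0]
  ]
}}

```text
t: 35.02
tool_pos: [0.5647, 0.2538, 0.1467]
tool_rot: [2.471, 1.938, 0.003]
contact_force: [0.7, 0.3, 6.0]
opening: 0.0002
grip_force: 0.0
```

```bash
cat > red.py <<'E'
from h import *
sc=get_image('scene');im=get_image('wrist');tp=get_image('top');o=get_obs();print(o['tool_pos'],o['contact_force'],o['wrist_torque'],o['t'])
N=np.array([.52255,.09146]);f=np.radians(76.2);ex=np.array([np.cos(f),np.sin(f)])
for nm,I,K in(('scene',sc,cam('scene')),('wrist',im,cam('wrist',o)),('top',tp,cam('top'))):
    h=cv2.cvtColor(I,cv2.COLOR_RGB2HSV);m=(((h[...,0]<5)|(h[...,0]>174))&(h[...,1]>180)&(h[...,2]>100)).astype(np.uint8)
    if nm=='scene': m[:,:340]=0;m[:160]=0
    n,l,s,ce=cv2.connectedComponentsWithStats(m);print(nm,[(s[i].tolist(),ce[i].round(1)) for i in range(1,n) if s[i,4]>10])
    for hh in(0,.05,.1): print(hh,[proj(K,np.r_[N+(.14+r*np.sin(hh))*ex,.059+r*np.cos(hh)])[0].round(1).tolist() for r in(.054,.092,.13)])
E
python3 red.py
```

```text
[0.5647282  0.25382226 0.14672462] [0.82479605 0.25959246 6.28576974] [ 0.02433971 -0.02617171  0.06559939] 35.175
scene [([371, 183, 11, 22, 175], array([376. , 193.3]))]
0 [[373.4, 203.4], [375.4, 193.3], [377.4, 182.8]]
0.05 [[374.3, 203.3], [376.9, 193.2], [379.7, 182.7]]
0.1 [[375.2, 203.3], [378.5, 193.2], [382.0, 182.7]]
wrist [([272, 336, 11, 20, 117], array([276.7, 347.5]))]
0 [[273.5, 277.5], [272.9, 314.7], [272.1, 372.3]]
0.05 [[273.5, 273.5], [272.9, 306.7], [272.0, 359.0]]
0.1 [[273.5, 269.4], [272.9, 298.4], [271.9, 344.6]]
top [([190, 176, 8, 9, 34], array([192.9, 179.6]))]
0 [[195.3, 183.0], [192.6, 180.6], [189.7, 178.1]]
0.05 [[194.4, 182.8], [191.0, 180.2], [187.4, 177.6]]
0.1 [[193.5, 182.6], [189.5, 179.9], [185.1, 177.0]]
```

Call:
{"fn": "servo_tool", "kwargs": {
  "increments": [
    [0.0,10,0,0,0],
    [0.0,0,0,-20,0],
    [0.0,0,0,0,0],
    [0.0,-5,0,0,0],
    [0.0,-4,0,0,0],
    [0.0,0,0,0,0]
  ]
}}

```text
t: 35.92
tool_pos: [0.5638, 0.2539, 0.1648]
tool_rot: [-2.473, -1.938, 0.001]
contact_force: [-1.1, -0.5, -0.3]
opening: 0.0003
grip_force: 0.0
```

Call:
{"fn": "servo_tool", "kwargs": {
  "increments": [
    [0.0,-2,0,0,0],
    [0.0,0,0,0,0]
  ]
}}

```text
t: 36.17
tool_pos: [0.5635, 0.2525, 0.1651]
tool_rot: [-2.472, -1.938, 0.0]
contact_force: [-0.3, -0.3, 0.0]
opening: -0.0001
grip_force: 0.2
```

Call:
{"fn": "servo_tool", "kwargs": {
  "increments": [
    [0.0,-1.5,0,0,0],
    [0.0,0,0,0,0]
  ]
}}

```text
t: 36.42
tool_pos: [0.5634, 0.2525, 0.1651]
tool_rot: [-2.47, -1.938, -0.004]
contact_force: [2.6, 6.3, -2.7]
opening: 0.0001
grip_force: 2.9
```

```bash
python3 red.py
```

```text
[0.56349052 0.25245567 0.16519415] [ 1.23908972  4.93567874 -2.88217906] [ 0.8556552  -0.22598974 -0.00573167] 36.575
scene [([371, 183, 11, 22, 170], array([375.7, 193.3]))]
0 [[373.4, 203.4], [375.4, 193.3], [377.4, 182.8]]
0.05 [[374.3, 203.3], [376.9, 193.2], [379.7, 182.7]]
0.1 [[375.2, 203.3], [378.5, 193.2], [382.0, 182.7]]
wrist [([271, 332, 12, 24, 164], array([276.8, 344.7]))]
0 [[275.1, 261.8], [274.8, 292.3], [274.4, 337.9]]
0.05 [[275.1, 258.1], [274.8, 284.9], [274.4, 325.4]]
0.1 [[275.1, 254.3], [274.8, 277.2], [274.3, 312.2]]
top [([190, 176, 8, 9, 36], array([192.6, 179.5]))]
0 [[195.3, 183.0], [192.6, 180.6], [189.7, 178.1]]
0.05 [[194.4, 182.8], [191.0, 180.2], [187.4, 177.6]]
0.1 [[193.5, 182.6], [189.5, 179.9], [185.1, 177.0]]
```

Call:
{"fn": "servo_tool", "kwargs": {
  "increments": [
    [0.0,-1.5,0,0,0],
    [0.0,-1.5,0,0,0],
    [0.0,0,0,0,0],
    [0.0,0,0,0,0]
  ]
}}

```text
t: 37.08
tool_pos: [0.5634, 0.2524, 0.1653]
tool_rot: [-2.467, -1.937, -0.014]
contact_force: [5.5, 14.7, -5.9]
opening: -0.0006
grip_force: 7.8
```

The handle is at its end stop: 16 N with no further motion. Back off and check.

Call:
{"fn": "servo_tool", "kwargs": {
  "increments": [
    [0.0,4,0,0,0],
    [0.0,30,0,0,0],
    [0.0,0,0,-30,0],
    [0.0,0,0,-55,0],
    [0.3,0,0,-30,0],
    [0.3,-50,0,0,0],
    [0.3,-58,0,0,0],
    [0.3,-58,0,0,0],
    [0.3,-58,0,0,0],
    [0.3,-58,0,0,0],
    [0.3,0,0,0,0],
    [0.3,0,0,0,0]
  ]
}}

```text
t: 38.58
tool_pos: [0.5034, 0.0071, 0.2805]
tool_rot: [2.473, 1.938, 0.0]
contact_force: [-0.0, 1.2, -0.1]
opening: 0.0258
grip_force: 0.0
```

```bash
python3 red.py; python3 - <<'E'
from h import *
C=cam('wrist');o=get_obs();im=get_image('wrist')
N=np.array([.52255,.09146]);f=np.radians(76.2);ex=np.array([np.cos(f),np.sin(f)]);ey=np.array([-ex[1],ex[0]])
h=cv2.cvtColor(im,cv2.COLOR_RGB2HSV);m=((h[...,0]>14)&(h[...,0]<32)&(h[...,1]>120)&(h[...,2]>150)).astype(np.uint8)
u0,v0=proj(C,np.r_[N,.04])[0];y,x=np.nonzero(m);k=(abs(x-u0)<90)&(abs(y-v0)<60)
w=onz(C,np.c_[x[k],y[k]],.04)[:,:2]-N;X=w@ex*1e3;Y=w@ey*1e3;k=(abs(X)<32)&(abs(Y)<75);print(k.sum(),np.percentile(X[k],[.5,50,99.5]),np.percentile(Y[k],[.5,50,99.5]))
for a,b in((-66,-40),(-40,-20),(20,40),(40,66)):
    q=k&(Y>a)&(Y<b);print(a,X[q].min().round(1),X[q].max().round(1))
E
```

```text
[0.50356167 0.00829042 0.28027088] [-0.01773771  0.68943962 -0.75110407] [-0.04073468 -0.01632386 -0.01644584] 38.725
scene [([371, 182, 12, 23, 179], array([375.9, 193.1]))]
0 [[373.4, 203.4], [375.4, 193.3], [377.4, 182.8]]
0.05 [[374.3, 203.3], [376.9, 193.2], [379.7, 182.7]]
0.1 [[375.2, 203.3], [378.5, 193.2], [382.0, 182.7]]
wrist []
0 [[275.8, -74.0], [275.7, -100.9], [275.5, -135.6]]
0.05 [[275.8, -77.4], [275.7, -107.2], [275.5, -145.6]]
0.1 [[275.8, -80.6], [275.7, -113.3], [275.5, -155.0]]
top [([185, 175, 11, 9, 64], array([190.2, 178.9]))]
0 [[195.3, 183.0], [192.6, 180.6], [189.7, 178.1]]
0.05 [[194.4, 182.8], [191.0, 180.2], [187.4, 177.6]]
0.1 [[193.5, 182.6], [189.5, 179.9], [185.1, 177.0]]
2847 [-18.90065416   0.16222877  18.76823508] [-57.56846477   9.13405976  59.05142081]
-66 -18.8 18.9
-40 -18.9 18.7
20 -18.9 18.6
40 -18.9 19.7
```

```bash
python3 -c "
from station import *
print(finish_job())"
```

```text
the job is handed in; nothing more can be done
None
```

The brass blank is loaded bright face up against all three pins, the clamp is shut to its end stop with the handle upright, the robot is clear, and the job was handed in at about 39 s.

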